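# Set the camshaft by the dial gauge and log the reading

### The job

Push the upright drive arm of the little camshaft over until the gauge needle points at the index tab on the dial's rim, and leave it standing there. Then press the button with the wide head fully down and let it come back up, so that this reading is logged. Do not press the narrow-headed button (it clears the log), and do not disturb the tin, the jar or the brass weight.

Things in the scene. Friction and masses are not known exactly. Their poses are not given: they have to be found in the camera images.
- runout_bench: Fixed bench fixture: steel plate 195 x 155 x 12 mm, two grey bearing posts (97 mm high) carrying a level camshaft, and behind it a round dial gauge, 100 mm across, face up, top 103 mm over the worktop. Origin on the worktop under mid-shaft; z up, +x towards the gauge (away from the robot), y along the shaft. Drive arm at y = 85 mm (left end); dial centre at x = 115, y = -12 mm.
- shaft_axis (a point): Point on the shaft's axis at the drive arm (75 mm above the worktop). Fixed to the fixture; axes as the fixture's.
- ball_knob (a point): Centre of the black ball knob (20 mm across) on the end of the drive arm, a 10 mm steel rod; 70 mm from the shaft axis. The arm starts leaning to the robot (fixture -x) and is pushed towards +x; it can be pushed back from the other side. Knob top 155 mm over the worktop when upright. Pushing takes 1 to 2 N; bearing friction holds the arm where it is left.
- shaft (a joint): Angle of the shaft (rad): 0 with the arm upright, positive when the arm leans to the fixture's +x, negative towards the robot; limits -0.65 to 0.65.
- plunger (a joint): Stroke of the sprung plunger (m) that rides on the spiral cam: 0.006 times the shaft angle; positive towards the shaft.
- needle (a joint): Angle of the gauge needle on the dial (rad): 2.2 times the shaft angle. 0 points to the fixture's -x (to the robot), positive clockwise seen from above. It swings with the plunger.
- bezel (a joint): Angle of the dial's rim with its index tab (rad), measured like the needle's. The needle points at the tab when the two angles are equal. The rim is stiff and stays as set; it differs from day to day.
- needle_tip (a point): Tip of the black needle (34 mm from the dial centre, 98 mm above the worktop). Its own x axis points from the tip along the needle to the dial centre.
- index_tip (a point): Inner end of the black index tab, a raised bar 20 x 6 mm across the dial's dark rim (37 mm from the dial centre, 100 mm above the worktop). Its own x axis points to the dial centre.
- log_top (a point): Centre of the top of the wide steel push button (32 mm across) on its grey station, a fixed box 60 x 60 x 40 mm on the worktop; released, 62 mm above the worktop; housing rim 52 mm above the worktop. Pressed straight down; z up. The two stations may change places.
- log (a joint): Depth of the wide button (m): 0 released, 0.006 fully down; spring-loaded, fully down takes 5 N.
- clear_top (a point): Centre of the top of the narrow steel push button (16 mm across) on a like station, 62 mm above the worktop. Not to be pressed.
- clear (a joint): Depth of the narrow button (m): 0 released, 0.006 fully down.
- tin: Bystander: round aluminium tin with lid, 68 mm across, 38 mm high, loose; origin at the centre of its underside.
- jar: Bystander: screw-cap sample jar, 56 mm across, 70 mm high, loose; origin at the centre of its underside.
- brass_weight: Bystander: brass check weight, 30 mm across, 42 mm high, loose; origin at the centre of its underside.
There are look-alikes about, which are no part of the job. What is shaped like the part that bears log_top but red is not meant. Leave any purple look-alike of the part that bears clear_top alone.

How it is judged (in metres and radians):
On the way, in this order (a step that is already met when the one before it is completed fails the run):
1. the needle stands on the index tab, with the shaft at rest (angle between the x axis of needle_tip and the x axis of index_tip, either way round below 0.2 rad and velocity of joint shaft between -0.05 and 0.05 rad/s), for 0.3 s.
2. the wide button is pressed fully down while the needle stands on the index tab (value of joint log above 0.005 m and angle between the x axis of needle_tip and the x axis of index_tip, either way round below 0.2 rad), for 0.05 s.
At the end, for the whole second after the job is handed in: The needle points at the index tab within 0.2 rad (about 11 degrees) with the shaft at rest; the wide button, having been pressed at least 5 of its 6 mm with the needle on the tab, is back up (within 1 mm), and the narrow button is up (all of step 1 and value of joint each of log, clear below 0.001 m); the robot touches nothing.
It fails at once if the narrow button is pressed (more than 3 mm) (value of joint clear above 0.003 m).
It fails at once if the wide button is pressed (more than 3 mm) while the needle is off the index tab (value of joint log above 0.003 m and angle between the x axis of needle_tip and the x axis of index_tip, either way round above 0.2 rad).
It fails at once if the tin, the jar or the brass weight is moved by more than 20 mm (distance of any of tin, jar, brass_weight from where it was at the start of the episode above 0.02 m).
It also fails if it takes over 40 s, if anything falls off the work surface, if the arm or the gripper's body presses on something with over 40 N, if the wrist force passes 120 N, or if a joint passes its speed limit or range.

### The arm

A 6-joint arm with a two-finger parallel gripper is mounted at the origin on a cart in front of the work surface, level with it; the furniture and walls round the work are solid. World frame = base frame: x ahead of the robot, y to its left, z up, the work surface at z = 0. Lengths are in m, angles in degrees, forces in N, time in s.
With the tool pointing down it reaches from about 0.4 to 0.925 m from the base axis. Payload 12.5 kg.
Tool frame: the origin (TCP) lies at the centre of the arm's flange, where the gripper is bolted on; the fingertips stand 190 mm ahead of it and the grasp point (between the pads) lies 171 mm ahead of it; z points along the fingers, y is the direction in which the jaws open and shut (so a half turn about z gives the same grasp; the last joint's range is limited). The gripper opens to 95 mm and grips with 3 to 60 N. Pads are 20 mm wide; open, the fingers measure 119 mm over their backs; the gripper's body (75 mm by 180 mm) begins 59 mm behind the grasp point.
Start: joints at [-76.811, 28.126, 89.318, -0, 62.55, -6.05], TCP at [0.206, -0.59, 0.405] pointing down, gripper open.
Joint ranges: [-177.58, 177.58], [-47.91, 125.51], [2.72, 160], [-65.01, 245.01], [3.68, 167.84], [-153.87, 153.87]. Speed limits (degrees/s): [127.2, 127.2, 159.86, 180, 180, 180].

### API

Orientations are given as [roll, pitch, yaw] about the fixed x, y, z axes, in that order (R = Rz(yaw) Ry(pitch) Rx(roll)).
In Python, from bench import status, capture, calibration, order gives the robot as it stands.
- The arm moves only by the tool drive_tool, never from a script. Its argument "deltas" is a list of rows, each an object of numbers: "tx", "ty", "tz": the shift along the tool's x, y, z in m; "wx", "wy", "wz": the turn, a rotation vector about the tool's x, y, z in rad. In form: [{"tx": .., "ty": .., "tz": .., "wx": .., "wy": .., "wz": ..}, ...]. A call has 1 to 12 rows; each row shifts and turns the commanded pose from where the row before left it, along the tool's axes as they then stand; what a row does not reach is not made up. A row lasts 1/8 s, in which the tool goes at most 62.5 mm and 10.7 degrees, less where a joint would pass 70% of its speed; a pose out of reach is approached as far as the arm can. A call is refused whole if a number of a shift passes 0.0625 or a number of a turn 0.188, either way. A call with a gripper value outside its range is refused whole. "grip" is the finger opening in m, from 0 to 0.0951, set as the call begins (left out, the last holds). The fingers move at their own pace and stop on an object; the grip force is fixed at half the most. Time passes only in rows, so rows that do not move let the fingers close. It gives the time, the measured TCP pose, the force and the opening at its end, in the units of the state.
- status.get_state(): the state, without advancing time (a new reading comes with each control period).
- capture(name): name is "scene" or "side" or "wrist"; returns the picture (400x640x3 uint8, blue, green, red); there is no depth.
- calibration(name): a dict with "fovy" (degrees; the focal length in pixels is half the picture's height over the tangent of half this angle, whatever the lens; pixels are square), "cx", "cy" (the principal point, pixels), "camera_from_world" (4x4, takes a point from world to camera coordinates). Camera axes: x right, y up, looking along -z (the intrinsics and any distortion apply to the point x, -y, -z); pixel columns grow to the right and rows downward; lengths in m; the calibration is good to about 2 mm. The wrist camera is an equidistant fisheye: a pixel r from the principal point sees the ray r / f radians off the axis. A picture is of the moment at which its call begins: read the wrist's pose just before it. calibration takes no time and is no camera call; for the wrist camera it gives the pose at the moment of the call.
- order.job_done(): hands the job in, once; it reports no verdict.
The state is a dict: "clock": time; "joint_pos": joint angles; "qvel": joint speeds; "tau": joint torques, N m; "position": TCP position; "eef_rot": TCP orientation; "contact_force": force on the tool from outside, world axes, zero at the start; "moment": the same for the moment, N m; "gripper_width": finger opening in m.
Only numpy, scipy, OpenCV 4.12 (cv2) and the standard library are available. Lean on these libraries where they do the work, as an engineer would, in place of code of your own. Each camera call takes 0.05 s, during which the arm holds its last target.

## Working session

There is one attempt and no reset: what is moved stays moved. The work goes in short steps, Python scripts to look and compute and a tool call to move; the robot and the scene stay as the last step left them, time stands still between calls to the robot, and variables do not carry over. Pictures are saved under pics/ and viewed, and the job is handed in when it is done.

Besides the shell and the picture viewer there is one more tool, called by a JSON object that holds its "api" and its "payload". drive_tool: Moves the arm, as the interface text tells. Its arguments: {"type":"object","properties":{"deltas":{"type":"array","items":{"type":"object","properties":{"tx":{"type":"number"},"ty":{"type":"number"},"tz":{"type":"number"},"wx":{"type":"number"},"wy":{"type":"number"},"wz":{"type":"number"}}}},"grip":{"type":"number"}},"required":["deltas"]}

```bash
ls; mkdir -p pics; python3 - <<'E'
from bench import status,capture,calibration
import cv2
print(status.get_state())
for n in("scene","side","wrist"):
    c=calibration(n);print(n,c)
    cv2.imwrite(f"pics/{n}0.png",capture(n))
E
```

```text
pics
{'clock': 0.0, 'joint_pos': array([-7.68103478e+01,  2.81635556e+01,  8.93493084e+01, -1.12876180e-03,
        6.25491950e+01, -6.05044934e+00]), 'qvel': array([-0.06662322,  0.06930522, -0.10000635, -0.02840327, -0.06227181,
        0.12101209]), 'tau': array([ 3.56812707e-03, -6.12636566e+01, -2.58179677e+01,  6.94006914e-02,
        4.82691871e-02, -1.25339643e-04]), 'position': array([ 0.20596733, -0.59005303,  0.40417296]), 'eef_rot': array([-1.79938181e+02, -5.54574121e-03,  1.92406194e+01]), 'contact_force': array([-0.53280678,  0.06980093, -0.46270759]), 'moment': array([0.018293  , 0.03800675, 0.01132404]), 'gripper_width': 0.09512601883609637}
scene {'fovy': 56.29829709040199, 'cx': 318.89860112843195, 'cy': 201.52580479093007, 'camera_from_world': array([[ 0.89235117, -0.45071176,  0.02383886, -0.62938531],
       [ 0.18471066,  0.41287525,  0.89186098, -0.11527758],
       [-0.41181471, -0.7914499 ,  0.45168098, -0.96348759],
       [ 0.        ,  0.        ,  0.        ,  1.        ]])}
side {'fovy': 48.37164700279405, 'cx': 322.319645721275, 'cy': 203.93082376540318, 'camera_from_world': array([[-0.64402874, -0.76485842, -0.01478463,  0.20366254],
       [ 0.48094517, -0.41984513,  0.76968943, -0.47179824],
       [-0.59491069,  0.48859152,  0.63824729, -1.02139772],
       [ 0.        ,  0.        ,  0.        ,  1.        ]])}
wrist {'fovy': 65.70646984690485, 'cx': 319.50128541935726, 'cy': 200.7618501982673, 'camera_from_world': array([[ 0.32911845, -0.94428728, -0.00160581, -0.6238404 ],
       [ 0.90421898,  0.3156424 , -0.28767675,  0.030676  ],
       [ 0.27215636,  0.09322772,  0.95772622, -0.39105027],
       [ 0.        ,  0.        ,  0.        ,  1.        ]])}
```

View pics/scene0.png

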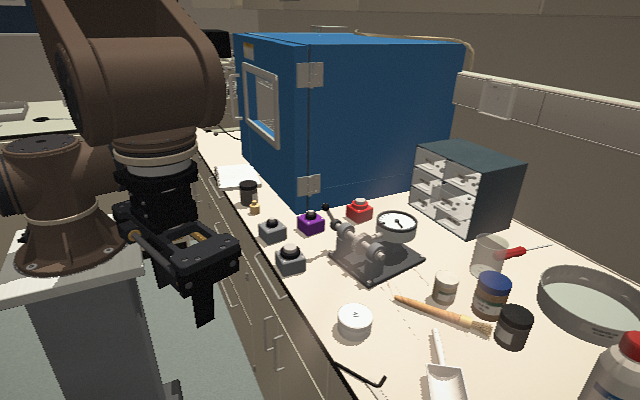

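View pics/side0.png

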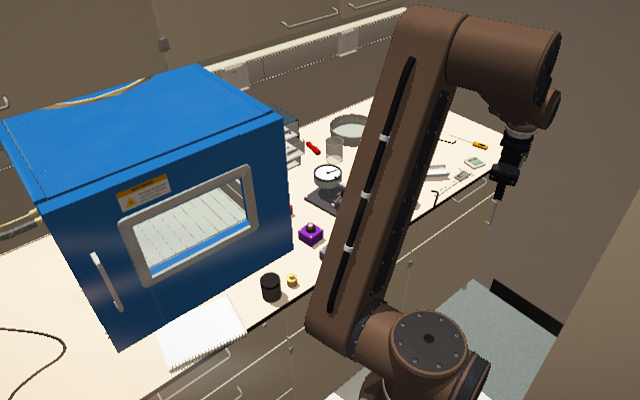

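View pics/wrist0.png

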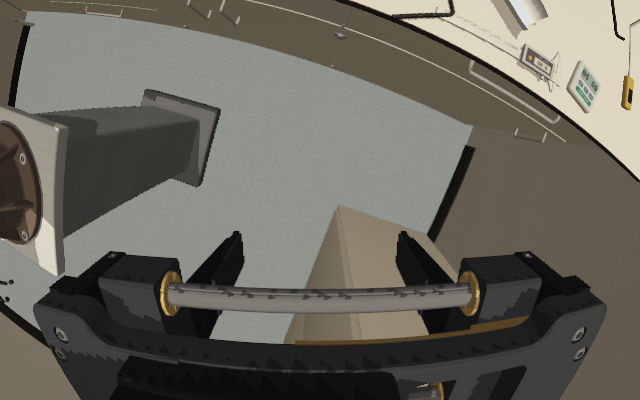

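The scene view shows the fixture at about (377,245) with the dial at (396,225). The grey stations are at (272,232) and (290,260), the tin is at (355,320), and the jar and weight are near (248,193) and (254,208). I'll zoom in next.

```bash
cat > h.py <<'E'
import numpy as np,cv2
from bench import status,capture,calibration
def ray(c,uv):
    f=200/np.tan(np.radians(c["fovy"])/2)
    return c,f,uv
def cast(c,uv,z,fish=False):
    f=200/np.tan(np.radians(c["fovy"])/2)
    M=np.array(c["camera_from_world"]);R=M[:3,:3];o=-R.T@M[:3,3]
    a=(uv[0]-c["cx"]);b=(uv[1]-c["cy"])
    if fish:
        r=np.hypot(a,b);th=r/f
        d=np.array([np.sin(th)*a/r,-np.sin(th)*b/r,-np.cos(th)])
    else: d=np.array([a/f,-b/f,-1])
    d=R.T@d
    return o+d*(z-o[2])/d[2]
def proj(c,p,fish=False):
    f=200/np.tan(np.radians(c["fovy"])/2)
    M=np.array(c["camera_from_world"]);q=M[:3,:3]@np.array(p)+M[:3,3]
    x,y,z=q[0],-q[1],-q[2]
    if fish:
        r=np.hypot(x,y);th=np.arctan2(r,z);return np.array([c["cx"]+f*th*x/r,c["cy"]+f*th*y/r])
    return np.array([c["cx"]+f*x/z,c["cy"]+f*y/z])
E
python3 - <<'E'
import cv2
im=cv2.imread("pics/scene0.png")
cv2.imwrite("pics/z1.png",cv2.resize(im[165:295,230:440],None,fx=3.8,fy=3.8,interpolation=cv2.INTER_CUBIC))
E
```

```text
(no output)
```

View pics/z1.png

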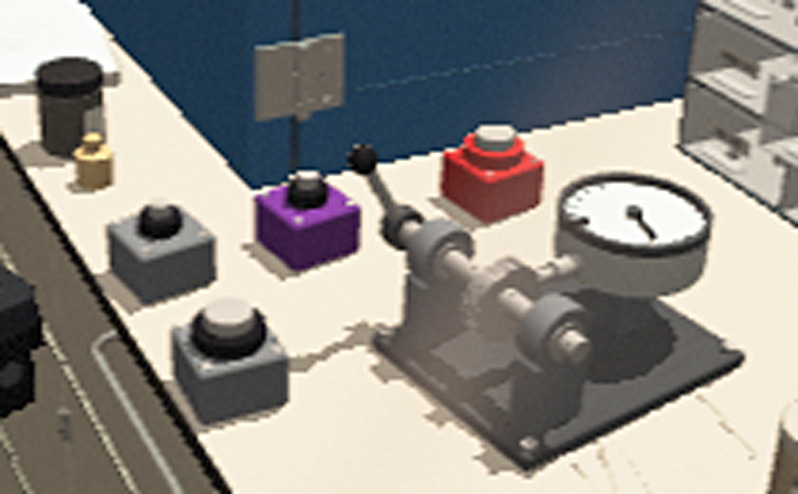

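The zoom shows the wide grey button top at (230,318), the narrow one at (160,212), the knob at (362,158) and the dial face centred at about (635,213). The tab is at about (578,220) and the needle points to about (655,238). I'll measure these.

```bash
python3 - <<'E'
from h import *
c=calibration("scene")
for n,u,v,z in [("log",230,314,.062),("clear",160,212,.062),("knob",362,158,.14),("dial",635,213,.1),("dialL",556,205,.103),("dialR",713,215,.103),("tab",578,220,.1),("needle",655,238,.098),("plateL",375,340,.012),("plateFront",530,465,.012),("plateR",743,355,.012),("shaftend",573,342,.075),("purple",307,185,.062),("jar",70,75,.07),("weight",93,150,.042),("red",497,135,.062)]:
    print(n,cast(c,(230+u/3.8,165+v/3.8),z).round(4))
print("tin",cast(c,(355,316),.038))
E
```

```text
log [ 0.4661 -0.3236  0.062 ]
clear [ 0.4711 -0.1879  0.062 ]
knob [ 0.5645 -0.305   0.14  ]
dial [ 0.7269 -0.3782  0.1   ]
dialL [ 0.6827 -0.3525  0.103 ]
dialR [ 0.7679 -0.4054  0.103 ]
tab [ 0.6878 -0.3703  0.1   ]
needle [ 0.7212 -0.4065  0.098 ]
plateL [ 0.5694 -0.3229  0.012 ]
plateFront [ 0.592  -0.4722  0.012 ]
plateR [ 0.7808 -0.4395  0.012 ]
shaftend [ 0.6291 -0.4521  0.075 ]
purple [ 0.5805 -0.1948  0.062 ]
jar [0.4785 0.0402 0.07  ]
weight [ 0.4694 -0.0426  0.042 ]
red [ 0.7494 -0.1829  0.062 ]
tin [ 0.50079914 -0.55563993  0.038     ]
```

Against the sheet, the plate edges come out at 151 and 192 mm (155 and 195 given) and the yaw is about 9°. Next I close the fingers and move to a lookout pose.

{"api": "drive_tool", "payload": {"deltas": [{"tx": 0.047, "ty": -0.0166}, {"tx": 0.047, "ty": -0.0166}, {"tx": 0.047, "ty": -0.0166}, {"tx": 0.047, "ty": -0.0166}, {"tx": 0.047, "ty": -0.0166}, {"tx": 0.047, "ty": -0.0166}, {"tx": 0.047, "ty": -0.0166}, {"tx": 0.047, "ty": -0.0166}, {"wz": 0.09}, {"wz": 0.088}, {}], "grip": 0.0}}

```text
invalid input at $.deltas[0]: expected keys tx, ty, tz, wx, wy, wz
```

```bash
python3 - <<'E'
from h import *
import json
s=status.get_state();print(s["clock"],s["position"],s["eef_rot"])
c=calibration("wrist");M=c["camera_from_world"];print(-M[:3,:3].T@M[:3,3])
im=capture("wrist");cv2.imwrite("pics/w1.png",im)
np.save("w1.npy",M);cv2.imwrite("pics/w1z.png",cv2.resize(im[0:200,150:500],None,fx=2.2,fy=2.2,interpolation=cv2.INTER_CUBIC))
E
```

```text
0.15 [ 0.20597468 -0.59006354  0.40428582] [-1.79952038e+02 -6.30782182e-03  1.92369213e+01]
[ 0.28400935 -0.56232282  0.38242158]
```

View pics/w1.png

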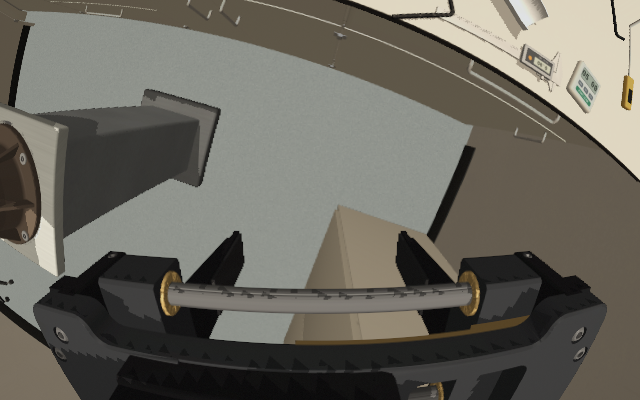

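The call was refused because every row needs all six keys, so the arm hasn't moved.

{"api": "drive_tool", "payload": {"deltas": [{"tx": 0.047, "ty": -0.0166, "tz": 0, "wx": 0, "wy": 0, "wz": 0}, {"tx": 0.047, "ty": -0.0166, "tz": 0, "wx": 0, "wy": 0, "wz": 0}, {"tx": 0.047, "ty": -0.0166, "tz": 0, "wx": 0, "wy": 0, "wz": 0}, {"tx": 0.047, "ty": -0.0166, "tz": 0, "wx": 0, "wy": 0, "wz": 0}, {"tx": 0.047, "ty": -0.0166, "tz": 0, "wx": 0, "wy": 0, "wz": 0}, {"tx": 0.047, "ty": -0.0166, "tz": 0, "wx": 0, "wy": 0, "wz": 0}, {"tx": 0.047, "ty": -0.0166, "tz": 0, "wx": 0, "wy": 0, "wz": 0}, {"tx": 0.047, "ty": -0.0166, "tz": 0, "wx": 0, "wy": 0, "wz": 0}, {"tx": 0, "ty": 0, "tz": 0, "wx": 0, "wy": 0, "wz": 0.09}, {"tx": 0, "ty": 0, "tz": 0, "wx": 0, "wy": 0, "wz": 0.088}, {"tx": 0, "ty": 0, "tz": 0, "wx": 0, "wy": 0, "wz": 0}], "grip": 0.0}}

```text
clock: 1.58
position: [0.5173, -0.3407, 0.4046]
eef_rot: [-180.0, 0.0, 9.1]
contact_force: [-0.1, -0.5, 0.0]
gripper_width: 0.0004
```

```bash
python3 - <<'E'
from h import *
import json
s=status.get_state();print(s["clock"],s["position"],s["eef_rot"])
c=calibration("wrist");M=c["camera_from_world"];print(-M[:3,:3].T@M[:3,3])
im=capture("wrist");cv2.imwrite("pics/w2.png",im)
np.save("w2.npy",M)
E
```

```text
1.575 [ 0.51729822 -0.34067096  0.40455278] [-1.79990516e+02  1.43491450e-02  9.09072611e+00]
[ 0.59886991 -0.32695979  0.38265789]
```

View pics/w2.png

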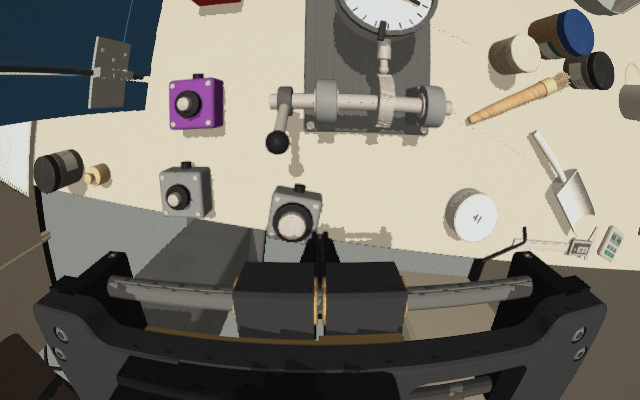

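The view shows the knob at (277,142), the wide button at (291,221), the narrow one at (178,199) and the tin at (472,214). The dial is cut off at the top, so I'll move forward to see it whole.

{"api": "drive_tool", "payload": {"deltas": [{"tx": 0.045, "ty": 0, "tz": 0, "wx": 0, "wy": 0, "wz": 0}, {"tx": 0.045, "ty": 0, "tz": 0, "wx": 0, "wy": 0, "wz": 0}, {"tx": 0, "ty": 0, "tz": 0, "wx": 0, "wy": 0, "wz": 0}, {"tx": 0, "ty": 0, "tz": 0, "wx": 0, "wy": 0, "wz": 0}]}}

```text
clock: 2.12
position: [0.6057, -0.3268, 0.4044]
eef_rot: [-180.0, 0.0, 9.1]
contact_force: [0.2, -1.1, -0.4]
gripper_width: 0.0004
```

```bash
python3 - <<'E'
from h import *
s=status.get_state();print(s["clock"],s["position"],s["eef_rot"])
c2=calibration("wrist");c=dict(c2);c["camera_from_world"]=np.load("w2.npy")
im=capture("wrist");cv2.imwrite("pics/w3.png",im)
np.save("w3.npy",c2["camera_from_world"])
for n,uv,z in [("knob",(277,142),.135),("log",(291,222),.062),("clear",(178,199),.062),("tin",(472,214),.038),("jar",(59,170),.07),("shaftL",(274,101),.075),("shaftR",(449,107),.075)]:print(n,cast(c,uv,z,True).round(4))
cv2.imwrite("pics/w3z.png",cv2.resize(im[20:170,240:440],None,fx=4,fy=4,interpolation=cv2.INTER_CUBIC))
E
```

```text
2.125 [ 0.60566371 -0.32677771  0.40438144] [-1.79977072e+02  4.14457199e-02  9.10519659e+00]
knob [ 0.5686 -0.297   0.135 ]
log [ 0.4743 -0.3145  0.062 ]
clear [ 0.4797 -0.1792  0.062 ]
tin [ 0.5098 -0.5392  0.038 ]
jar [0.4932 0.014  0.07  ]
shaftL [ 0.6016 -0.2809  0.075 ]
shaftR [ 0.6288 -0.4578  0.075 ]
```

View pics/w3z.png

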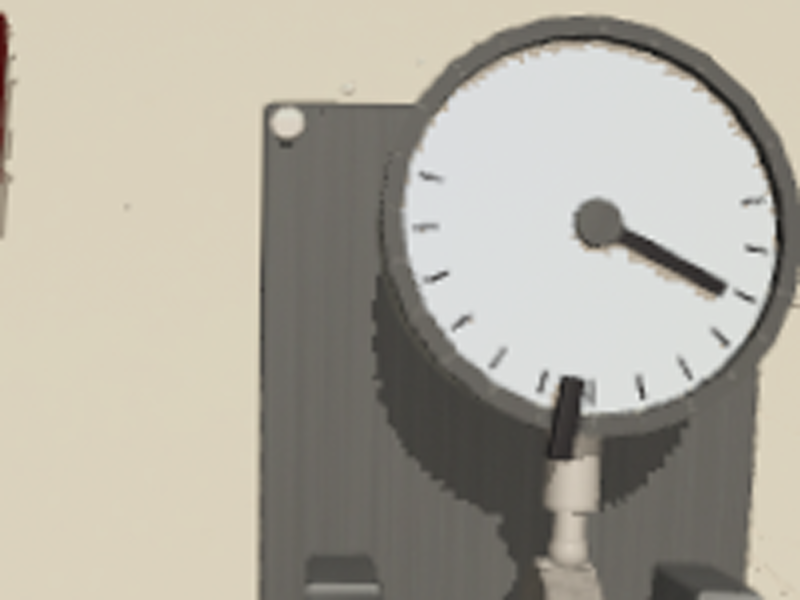

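The tab points almost straight at the robot (inner end (571,380), outer end (562,458)) and the needle points to (722,290). The scene and wrist cameras disagree by about 10 mm on the button, so I'll check both against the known fingertip position.

```bash
python3 - <<'E'
from h import *
s=status.get_state()
cs=calibration("scene");cw=calibration("wrist")
p=s["position"]
tip=p-np.array([0,0,.19])
print("scene tip",proj(cs,tip),"wrist tip",proj(cw,tip,True))
im=capture("scene");cv2.imwrite("pics/s3.png",im)
a=proj(cs,tip).astype(int);print(a)
w=cv2.imread("pics/w3.png")
A=cv2.resize(im[a[1]-60:a[1]+40,a[0]-50:a[0]+50],None,fx=4,fy=4,interpolation=cv2.INTER_CUBIC)
b=proj(cw,tip,True).astype(int)
B=cv2.resize(w[b[1]-50:b[1]+50,b[0]-50:b[0]+50],None,fx=4,fy=4,interpolation=cv2.INTER_CUBIC)
cv2.circle(A,(200,240),3,(0,0,255),-1);cv2.circle(B,(200,200),3,(0,0,255),-1)
cv2.imwrite("pics/ab3.png",np.hstack([A,B]))
c=dict(cw);c["camera_from_world"]=np.load("w3.npy")
P=lambda u,v,z:cast(c,(240+(u+.5)/4-.5,20+(v+.5)/4-.5),z,True)
D=P(597,222,.098);N=P(722,290,.098);ti=P(571,380,.1);to=P(562,457,.1)
print(D,N,ti,to,np.hypot(*(N-D)[:2]),np.hypot(*(ti-D)[:2]))
ang=lambda d:np.degrees(np.arctan2(d[1],d[0]))%360
for d in(N-D,ti-D,ti-to,to-ti):print(ang(d))
for f in ["knob"]:pass
E
```

```text
scene tip [346.50162125 178.42667938] wrist tip [320.93121411 251.77623906]
[346 178]
[ 0.73090769 -0.3698857   0.098     ] [ 0.72181411 -0.40216688  0.098     ] [ 0.69320153 -0.3698072   0.1       ] [ 0.67528025 -0.37099269  0.1       ] 0.0335375636690282 0.0377062405548806
254.26751670006217
179.88071081605455
3.7845954530426775
183.78459545304267
```

View pics/ab3.png

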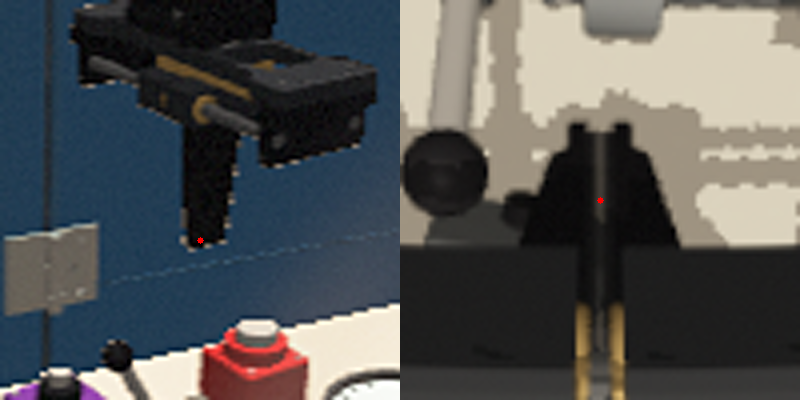

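View pics/w3.png

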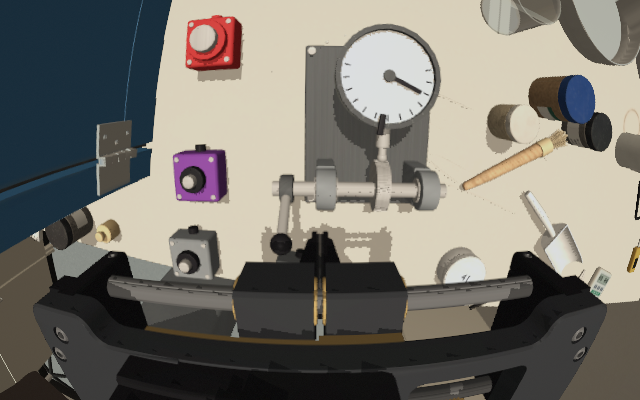

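The projected tip matches in the wrist view and is about 1 px off in the scene view, so I trust the wrist. The tab sits about 72° clockwise of the needle, so the shaft has to turn about 0.57 rad, which moves the knob about 39 mm. I'm backing off behind the knob and descending.

{"api": "drive_tool", "payload": {"deltas": [{"tx": -0.0385, "ty": -0.0175, "tz": 0, "wx": 0, "wy": 0, "wz": 0}, {"tx": -0.0385, "ty": -0.0175, "tz": 0, "wx": 0, "wy": 0, "wz": 0}, {"tx": 0, "ty": 0, "tz": 0, "wx": 0, "wy": 0, "wz": 0}, {"tx": 0, "ty": 0, "tz": 0.032, "wx": 0, "wy": 0, "wz": 0}, {"tx": 0, "ty": 0, "tz": 0.032, "wx": 0, "wy": 0, "wz": 0}, {"tx": 0, "ty": 0, "tz": 0.03, "wx": 0, "wy": 0, "wz": 0}, {"tx": 0, "ty": 0, "tz": 0, "wx": 0, "wy": 0, "wz": 0}, {"tx": 0, "ty": 0, "tz": 0, "wx": 0, "wy": 0, "wz": 0}]}}

```text
clock: 3.22
position: [0.5248, -0.3046, 0.3119]
eef_rot: [179.9, -0.1, 9.0]
contact_force: [0.3, -0.5, 0.4]
gripper_width: 0.0005
```

```bash
python3 - <<'E'
from h import *
s=status.get_state();print(s["clock"],s["position"],s["contact_force"])
cw=calibration("wrist");np.save("w4.npy",cw["camera_from_world"])
w=capture("wrist");cv2.imwrite("pics/w4.png",w)
print(proj(cw,s["position"]-np.array([0,0,.19]),True), proj(cw,[.5686,-.297,.135],True))
im=capture("scene")
cv2.imwrite("pics/w4c.png",np.vstack([w[:260,140:540],cv2.resize(im[165:295,230:440],(400,248))]))
E
```

```text
3.225 [ 0.52484766 -0.30462725  0.31189892] [ 0.29262521 -0.50112195  0.37183543]
[320.49867403 252.25217521] [319.35188125 185.71183211]
```

View pics/w4c.png

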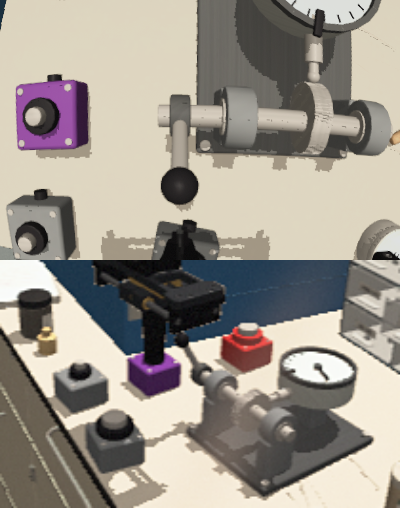

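The knob shows at (319,186) against a predicted (319.4,185.7), so the line is right. I'll push about 56 mm in all, then look.

{"api": "drive_tool", "payload": {"deltas": [{"tx": 0.01, "ty": 0, "tz": 0, "wx": 0, "wy": 0, "wz": 0}, {"tx": 0.008, "ty": 0, "tz": 0, "wx": 0, "wy": 0, "wz": 0}, {"tx": 0.006, "ty": 0, "tz": 0, "wx": 0, "wy": 0, "wz": 0}, {"tx": 0.006, "ty": 0, "tz": 0, "wx": 0, "wy": 0, "wz": 0}, {"tx": 0.006, "ty": 0, "tz": 0, "wx": 0, "wy": 0, "wz": 0}, {"tx": 0.006, "ty": 0, "tz": 0, "wx": 0, "wy": 0, "wz": 0}, {"tx": 0.006, "ty": 0, "tz": 0, "wx": 0, "wy": 0, "wz": 0}, {"tx": 0.005, "ty": 0, "tz": 0, "wx": 0, "wy": 0, "wz": 0}, {"tx": 0.003, "ty": 0, "tz": 0, "wx": 0, "wy": 0, "wz": 0}, {"tx": 0, "ty": 0, "tz": 0, "wx": 0, "wy": 0, "wz": 0}, {"tx": 0, "ty": 0, "tz": 0, "wx": 0, "wy": 0, "wz": 0}]}}

```text
clock: 4.7
position: [0.5798, -0.2954, 0.3107]
eef_rot: [-180.0, -0.0, 9.0]
contact_force: [-0.4, 0.0, -0.1]
gripper_width: 0.0007
```

```bash
python3 - <<'E'
from h import *
s=status.get_state();print(s["clock"],s["position"],s["contact_force"])
cw=calibration("wrist");np.save("w5.npy",cw["camera_from_world"])
w=capture("wrist");cv2.imwrite("pics/w5.png",w)
cv2.imwrite("pics/w5c.png",cv2.resize(w[:250,200:500],None,fx=2.4,fy=2.4,interpolation=cv2.INTER_CUBIC))
E
```

```text
4.7 [ 0.57980942 -0.29536909  0.31068248] [-0.38788674  0.00296967 -0.09025468]
```

View pics/w5c.png

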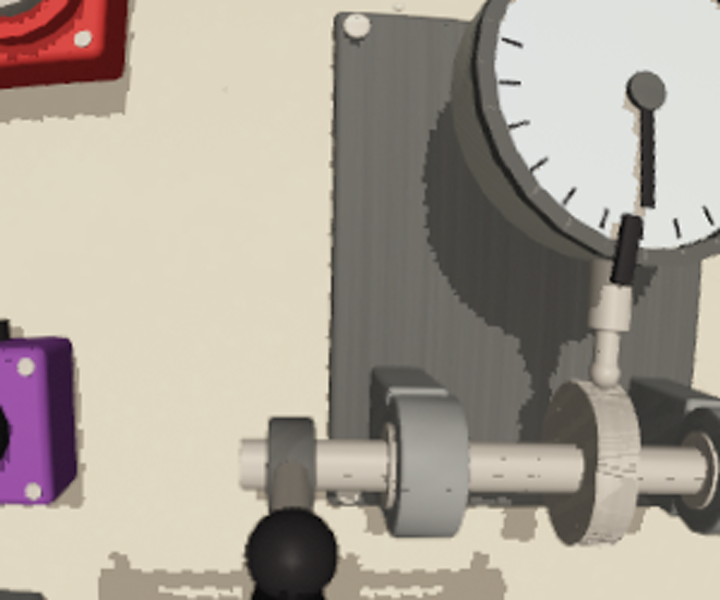

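The needle runs from hub (646,91) to tip (648,207), just short of the tab at (629,217) to (621,284). I'll measure the gap.

```bash
cat > ang.py <<'E'
from h import *
def run(npy,P0,sc,D,N,ti,to):
    c=dict(calibration("wrist"));c["camera_from_world"]=np.load(npy)
    P=lambda q,z:cast(c,(P0[0]+(q[0]+.5)/sc-.5,P0[1]+(q[1]+.5)/sc-.5),z,True)
    D=P(D,.098);N=P(N,.098);ti=P(ti,.1);to=P(to,.1)
    a=lambda d:np.degrees(np.arctan2(d[1],d[0]))%360
    print(D,np.hypot(*(N-D)[:2]),np.hypot(*(ti-D)[:2]),"needle",a(N-D),"tab",a(ti-D),a(to-D),a(to-ti))
E
python3 -c "
from ang import *
run('w5.npy',(200,0),2.4,(646,91),(648,207),(629,217),(621,284))"
```

```text
[ 0.73023018 -0.3696609   0.098     ] 0.03318174946587501 0.03737274793748686 needle 189.64786239265646 tab 178.9928047020764 180.50673586687208 183.55779381067947
```

The radii check (33 and 37 mm). About 9° of needle is left, which is about 5 mm at the knob.

{"api": "drive_tool", "payload": {"deltas": [{"tx": 0.003, "ty": 0, "tz": 0, "wx": 0, "wy": 0, "wz": 0}, {"tx": 0.002, "ty": 0, "tz": 0, "wx": 0, "wy": 0, "wz": 0}, {"tx": 0, "ty": 0, "tz": 0, "wx": 0, "wy": 0, "wz": 0}, {"tx": 0, "ty": 0, "tz": 0, "wx": 0, "wy": 0, "wz": 0}, {"tx": 0, "ty": 0, "tz": 0, "wx": 0, "wy": 0, "wz": 0}]}}

```text
clock: 5.38
position: [0.5848, -0.2946, 0.3107]
eef_rot: [180.0, -0.0, 9.0]
contact_force: [0.6, 0.8, -0.2]
gripper_width: 0.0008
```

{"api": "drive_tool", "payload": {"deltas": [{"tx": -0.01, "ty": 0, "tz": 0, "wx": 0, "wy": 0, "wz": 0}, {"tx": -0.03, "ty": 0, "tz": 0, "wx": 0, "wy": 0, "wz": 0}, {"tx": 0, "ty": 0, "tz": -0.04, "wx": 0, "wy": 0, "wz": 0}, {"tx": 0, "ty": 0, "tz": -0.04, "wx": 0, "wy": 0, "wz": 0}, {"tx": 0.035, "ty": 0.01, "tz": 0, "wx": 0, "wy": 0, "wz": 0}, {"tx": 0.035, "ty": 0.01, "tz": 0, "wx": 0, "wy": 0, "wz": 0}, {"tx": 0, "ty": 0, "tz": 0, "wx": 0, "wy": 0, "wz": 0}, {"tx": 0, "ty": 0, "tz": 0, "wx": 0, "wy": 0, "wz": 0}]}}

```text
clock: 6.38
position: [0.6168, -0.3096, 0.3903]
eef_rot: [-180.0, 0.1, 9.0]
contact_force: [-0.3, -0.4, -0.1]
gripper_width: 0.0003
```

```bash
python3 - <<'E'
from h import *
s=status.get_state();print(s["clock"],s["position"],s["contact_force"])
cw=calibration("wrist");np.save("w6.npy",cw["camera_from_world"])
w=capture("wrist");cv2.imwrite("pics/w6.png",w)
cv2.imwrite("pics/w6c.png",cv2.resize(w[:200,260:460],None,fx=3,fy=3,interpolation=cv2.INTER_CUBIC))
E
```

```text
6.375 [ 0.61675377 -0.30963445  0.39034521] [-0.25826619 -0.36568617 -0.10926436]
```

View pics/w6c.png

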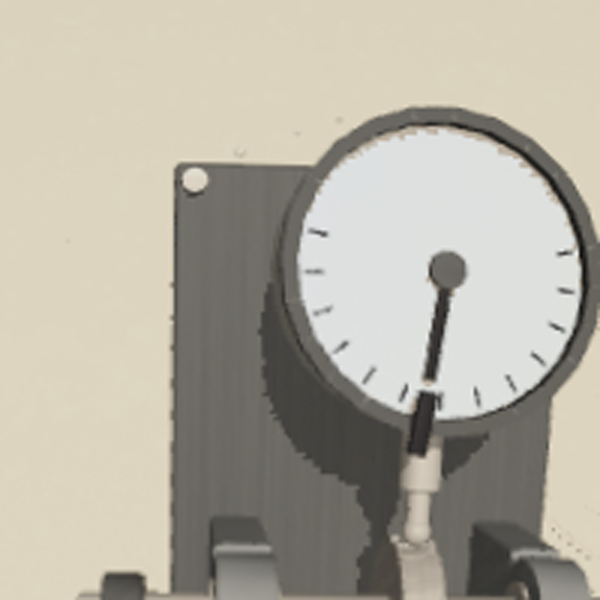

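The needle (447,270)→(430,380) lies in line with the tab (426,393)→(416,454), within about 1°. Next I move over the wide button and take a check picture on the way.

{"api": "drive_tool", "payload": {"deltas": [{"tx": -0.0472, "ty": -0.0058, "tz": 0, "wx": 0, "wy": 0, "wz": 0}, {"tx": -0.0472, "ty": -0.0058, "tz": 0, "wx": 0, "wy": 0, "wz": 0}, {"tx": -0.0472, "ty": -0.0058, "tz": 0, "wx": 0, "wy": 0, "wz": 0}, {"tx": 0, "ty": 0, "tz": 0.03, "wx": 0, "wy": 0, "wz": 0}, {"tx": 0, "ty": 0, "tz": 0.03, "wx": 0, "wy": 0, "wz": 0}, {"tx": 0, "ty": 0, "tz": 0.03, "wx": 0, "wy": 0, "wz": 0}, {"tx": 0, "ty": 0, "tz": 0.025, "wx": 0, "wy": 0, "wz": 0}, {"tx": 0, "ty": 0, "tz": 0, "wx": 0, "wy": 0, "wz": 0}, {"tx": 0, "ty": 0, "tz": 0, "wx": 0, "wy": 0, "wz": 0}]}}

```text
clock: 7.55
position: [0.4748, -0.3148, 0.2768]
eef_rot: [179.9, -0.0, 9.0]
contact_force: [0.3, 0.7, -0.2]
gripper_width: 0.0001
```

```bash
python3 - <<'E'
from h import *
s=status.get_state();print(s["clock"],s["position"],s["contact_force"])
cs=calibration("scene");t=s["position"]-[0,0,.19];print(proj(cs,t),proj(cs,[.4743,-.3145,.062]))
w=capture("wrist");im=capture("scene")
cv2.imwrite("pics/w7.png",np.hstack([cv2.resize(w[100:300,220:420],(400,400)),cv2.resize(im[190:290,240:340],(400,400),interpolation=cv2.INTER_CUBIC)]))
E
```

```text
7.55 [ 0.47479528 -0.31482966  0.27684598] [ 0.32860745  0.7395842  -0.21826404]
[292.39367885 235.92003705] [292.23132034 244.85345544]
```

View pics/w7.png

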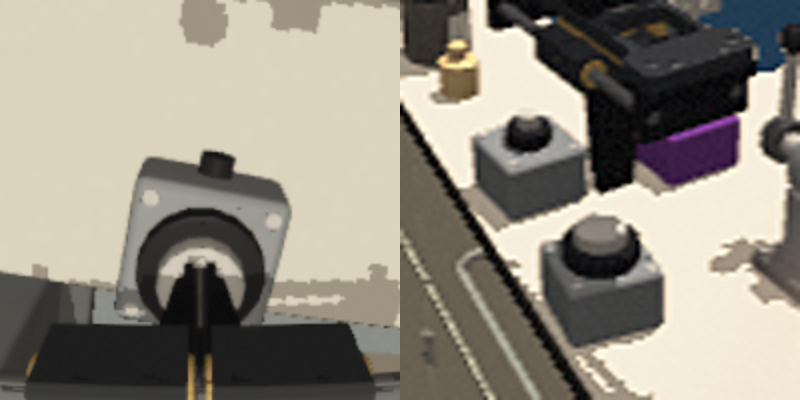

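The tip is over the wide button. I'll refine its centre from the steel disc in this view: 155 to 243 across, top edge at about 232, so the centre is near (199,276).

```bash
python3 - <<'E'
from h import *
c=calibration("wrist")
for q in [(155,276),(243,276),(199,232),(199,276)]:
    print(cast(c,(220+q[0]/2,100+q[1]/2),.062,True).round(4))
for q in [(136,272),(266,272),(200,207)]:
    print("rim",cast(c,(220+q[0]/2,100+q[1]/2),.052,True).round(4))
E
```

```text
[ 0.471  -0.2998  0.062 ]
[ 0.4757 -0.3293  0.062 ]
[ 0.4891 -0.3121  0.062 ]
[ 0.4734 -0.3145  0.062 ]
rim [ 0.467  -0.2928  0.052 ]
rim [ 0.4743 -0.3387  0.052 ]
rim [ 0.4946 -0.3115  0.052 ]
```

The centre comes out at (0.4733, -0.3146) with a width of 30 mm (32 given), and the TCP is within 2 mm of it. I'll press straight down.

{"api": "drive_tool", "payload": {"deltas": [{"tx": 0, "ty": 0, "tz": 0.012, "wx": 0, "wy": 0, "wz": 0}, {"tx": 0, "ty": 0, "tz": 0.01, "wx": 0, "wy": 0, "wz": 0}, {"tx": 0, "ty": 0, "tz": 0.003, "wx": 0, "wy": 0, "wz": 0}, {"tx": 0, "ty": 0, "tz": 0.003, "wx": 0, "wy": 0, "wz": 0}, {"tx": 0, "ty": 0, "tz": 0.002, "wx": 0, "wy": 0, "wz": 0}, {"tx": 0, "ty": 0, "tz": 0, "wx": 0, "wy": 0, "wz": 0}, {"tx": 0, "ty": 0, "tz": 0, "wx": 0, "wy": 0, "wz": 0}]}}

```text
clock: 8.52
position: [0.4749, -0.3145, 0.2463]
eef_rot: [-180.0, 0.0, 9.0]
contact_force: [-3.4, 1.9, 9.4]
gripper_width: 0.0001
```

The force is 9.4 N, above the 5 N for a full stroke, and the tip is at 56.3 mm, so 5.7 mm down. I'll go 1 mm further to confirm the stop, then retract.

{"api": "drive_tool", "payload": {"deltas": [{"tx": 0, "ty": 0, "tz": 0.001, "wx": 0, "wy": 0, "wz": 0}, {"tx": 0, "ty": 0, "tz": 0, "wx": 0, "wy": 0, "wz": 0}]}}

```text
clock: 8.78
position: [0.4748, -0.3145, 0.2461]
eef_rot: [180.0, -0.0, 9.0]
contact_force: [-5.3, 3.5, 19.8]
gripper_width: 0.0006
```

{"api": "drive_tool", "payload": {"deltas": [{"tx": 0, "ty": 0, "tz": -0.01, "wx": 0, "wy": 0, "wz": 0}, {"tx": 0, "ty": 0, "tz": -0.05, "wx": 0, "wy": 0, "wz": 0}, {"tx": 0, "ty": 0, "tz": -0.05, "wx": 0, "wy": 0, "wz": 0}, {"tx": 0, "ty": 0, "tz": -0.035, "wx": 0, "wy": 0, "wz": 0}, {"tx": 0.035, "ty": 0.01, "tz": 0, "wx": 0, "wy": 0, "wz": 0}, {"tx": 0.035, "ty": 0.01, "tz": 0, "wx": 0, "wy": 0, "wz": 0}, {"tx": 0.035, "ty": 0, "tz": 0, "wx": 0, "wy": 0, "wz": 0}, {"tx": 0, "ty": 0, "tz": 0, "wx": 0, "wy": 0, "wz": 0}, {"tx": 0, "ty": 0, "tz": 0, "wx": 0, "wy": 0, "wz": 0}]}}

```text
clock: 9.9
position: [0.5813, -0.3179, 0.3895]
eef_rot: [-180.0, 0.0, 9.1]
contact_force: [-0.1, -0.2, -1.3]
gripper_width: 0.0004
```

```bash
python3 - <<'E'
from h import *
s=status.get_state();print(s["clock"],s["position"],s["contact_force"])
np.save("w8.npy",calibration("wrist")["camera_from_world"])
w=capture("wrist");im=capture("scene");cv2.imwrite("pics/s8.png",im)
cv2.imwrite("pics/w8.png",np.vstack([w[:250],cv2.resize(im[165:295,230:440],(517,320))[:, :517] if 0 else cv2.copyMakeBorder(cv2.resize(im[165:295,230:440],(517,320)),0,0,0,123,0)]))
E
```

```text
9.9 [ 0.58132155 -0.31790659  0.38951327] [-0.11807919 -0.21707145 -1.27738273]
```

View pics/w8.png

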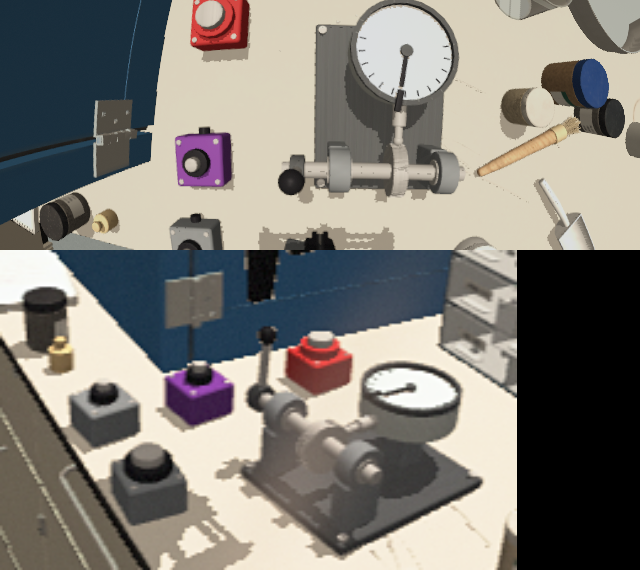

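The needle is still on the tab, with hub (406,50), tip (402,88) and tab (400,100). The button was at its stop (force up to 19.8 N with almost no further travel) and is now released. The tin, jar and weight were never near the tool. Handing in.

```bash
python3 -c "
from bench import order;print(order.job_done())"
```

```text
the job is handed in; nothing more can be done
None
```

The needle stands on the index tab and the wide button has been pressed fully down and let back up. I handed the job in at about 10 s; no verdict was reported.

- **Needle:** I pushed the drive arm with the closed fingers in two steps. In the last wrist pictures, before and after the press, the needle lies in line with the tab, within about 1–2° by eye.
- **Wide button:** The tip stopped about 5.9 mm down, and the force rose to about 20 N, against 5 N for a full stroke. The button looks back up in the last scene picture, but I did not measure its height.
- **Everything else:** The tool did not go near the narrow button, tin, jar or weight. The arm is clear of everything, with about 1 N showing, close to sensor noise.
- **Disagreement:** The scene camera placed points about 10 mm away from the wrist camera. The wrist camera matched the known fingertip position, so I used that one. My first move call was refused on its format, and nothing moved.

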